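# Trial-fit a cart tow coupler on the bench hitch ball

### The job

Trial-fit the cart tow coupler: pick it up, lower its socket over the hitch ball of the bench stand and push it fully home, so that it lies level with its tail on the rubber rest when you let go; only then press its latch lever right down flat to lock it on the ball. Feel your way: push firmly enough to seat it, but never so hard as to mark the ball, and do not disturb the things lying about. Leave the coupler latched on the ball.

Things in the scene. Friction and masses are not known exactly. Their poses are not given: they have to be found in the camera images.
- stand: Bench hitch stand bolted down: white base plate 240 x 110 x 12 mm, telescopic post, white bar 50 mm wide, 40 mm steel hitch ball on a 22 mm neck. Origin on the bench straight under the ball; z up; the bar runs from the ball towards -x. The post is locked at a height that differs each time and is not reported: ball centre 104 to 140 mm above the bench; bar top 40 mm below it.
- rest_foot (a point): Point on the bench straight under the middle of the stand's black rubber rest (22 x 60 mm), which carries the coupler's tail: it is on the bar, 118 mm from the ball at the stand's x = -118 mm; its top is 29.7 mm below the ball's centre at every post height.
- coupler: Loose grey alloy tow coupler, 0.4 to 0.55 kg: downward-open channel 50 mm wide, round nose. Origin = centre of its ball socket (the ball's centre when home, x along the stand's x); x to the nose, z up. Nose x = +39, tail x = -140, top z = +25 (dome +31); underside z = -14 under the socket, -29 for x below -12 mm: it lies on this, origin 29 mm above the bench. Mass centre near x = -31 mm.
- grip (a point): Point in the coupler's origin frame at x = -8, z = +8 mm, midway between its flat parallel sides (50 mm over them, free from x = -30 to 0, z = -14 to +20 mm): a good place to grip from above, clear of the raised lever, which stands behind x = -28 mm.
- mouth (a point): Centre of the socket's mouth, in the coupler's underside (coupler x = 0, z = -14 mm). The socket has 1 mm play round the ball. A sprung shoe in the nose meets the ball some 12 to 17 mm before home and takes roughly 8 to 16 N of push to pass; the coupler's own weight does not do it. Home is a solid stop, where the force climbs steeply.
- latch (a joint): Latch lever on top of the coupler, rad: 0 = flat along the coupler's top, locked (hard stop); 0.5 to 0.65 at the start = raised, open; 0.75 at most. Stiff: about 6 N at its end moves it and it stays where it is left. Hinge across the coupler at x = -28, z = +28 mm. Its jaw swings in under the ball: if the coupler is not home the jaw strikes the ball and the lever jams at about 0.1.
- lever_end (a point): Press point on the upper face of the lever's end (26 mm wide, 20 mm long), 66 mm from the hinge along the lever and 6 mm above the hinge line. It moves with the lever: at latch angle q it is at coupler x = -28 - 66 cos q + 6 sin q, z = 28 + 66 sin q + 6 cos q mm.
- bolt_bin: Bystander: loose blue bin of bolts, 160 x 105 x 75 mm, origin under its centre.
- wrench: Bystander: loose 200 mm wrench lying flat, origin under its middle.
- grease_tin: Bystander: loose closed metal tin, 72 mm across, 65 mm high, origin under its centre.
Not all that is in view belongs to the job. There is more than one size of the coupler; the job needs the largest.

How it is judged (in metres and radians):
On the way:
1. the coupler has been let go fully home on the ball: it lies level along the stand's bar, its latch lever still up (horizontal distance between coupler and stand below 0.004 m and contact force between coupler and stand above 2 N and contact force between the fingers and coupler below 0.2 N and value of joint latch above 0.35 rad and angle between coupler's own z axis and vertical below 0.035 rad), for 0.4 s.
At the end, for the whole second after the job is handed in: Socket centre within 4 mm of the ball's axis, level within 2 degrees, lengthwise within 8.6 degrees of the stand's bar, 98 to 148 mm above the bench; latch lever at most 0.07 rad (4 degrees) from flat; at rest and released; bin, wrench and tin not shifted by over 20 mm (horizontal distance between coupler and stand below 0.004 m and angle between coupler's own z axis and vertical below 0.035 rad and height (world z) of coupler between 0.098 and 0.148 m and angle between the x axis of coupler and the x axis of stand, either way round below 0.15 rad and value of joint latch below 0.07 rad and linear speed of coupler below 0.01 m/s); the robot touches nothing.
It fails at once if the coupler is forced on the hitch stand: contact forces between them over 60 N in all (contact force between coupler and stand above 60 N).
It fails at once if a bystander (bolt bin, wrench or grease tin) is shifted by more than 20 mm (distance of any of bolt_bin, wrench, grease_tin from where it was at the start of the episode above 0.02 m).
It also fails if it takes over 61 s, if anything falls off the work surface, if the arm or the gripper's body presses on something with over 40 N, if the wrist force passes 120 N, or if a joint passes its speed limit or range.

### The arm

A 7-joint arm with a two-finger parallel gripper is mounted at the origin on the work surface. World frame = base frame: x ahead of the robot, y to its left, z up, the work surface at z = 0. Lengths are in mm, angles in rad, forces in N, time in s.
With the tool pointing down it reaches from about 425 to 1025 mm from the base axis. Payload 9.4 kg.
Tool frame: the origin (TCP) lies midway between the tips of the shut fingers; the grasp point (between the pads) lies 19 mm behind it (robot.pinch_z is the distance from the TCP to the grasp point, in mm); z points along the fingers, y is the direction in which the jaws open and shut (so a half turn about z gives the same grasp; the last joint's range is limited). The gripper opens to 93 mm and grips with 3 to 60 N. Pads are 15 mm wide; open, the fingers measure 128 mm over their backs; the gripper's body (75 mm by 188 mm) begins 65 mm behind the grasp point.
Start: joints at [-1.384, 0.599, -0.003, 1.599, 0.002, 0.943, -0.08], TCP at [189.049, 699.918, 218.618] pointing down, gripper open.
Joint ranges: [-2.57, 2.57], [-0.35, 1.97], [-1.29, 1.29], [0.11, 2.56], [-1.05, 4.19], [0.11, 1.86], [-2.63, 2.63]. Speed limits (rad/s): [2.22, 2.22, 3.01, 3.01, 3.14, 3.14, 3.14].

### API

Orientations are given as a unit quaternion [x, y, z, w].
In Python, from station import robot gives the robot as it stands. The module is installed in compiled form; this text tells all that it offers.
- The arm moves only by the tool carry_out, never from a script. Its argument "motion" is a list of rows, each an object with "dr": the turn, a rotation vector about the tool's x, y, z in rad, a list of three; "xyz": the shift along the tool's x, y, z in mm, a list of three; "grip": the opening, from 0 (shut) to 1 (fully open). A call has exactly 8 rows; each row shifts and turns the commanded pose from where the row before left it, along the tool's axes as they then stand; what a row does not reach is not made up. A row lasts 1/8 s, in which the tool goes at most 62.5 mm and 10.7 degrees, less where a joint would pass 70% of its speed; a pose out of reach is approached as far as the arm can. A call with a gripper value outside its range is refused whole. The fingers move at their own pace and stop on an object; "newtons" is the grip in N (left out, the last holds). Time passes only in rows, so rows that do not move let the fingers close, or fill a call up. It gives the time, the measured TCP pose, the force and the opening at its end, in the units of the state.
- robot.sense(): the state, without advancing time (a new reading comes with each control period).
- robot.camera(name): name is "side" or "top"; returns (picture, depth): 420x560x3 uint8, red, green, blue; 420x560 float32, mm along the optical axis (not along the pixel's ray), 0 where there is no reading.
- robot.calibration(name): a dict with "fx", "fy", "cx", "cy" (pixels), "R" (3x3) and "t" (3): a world point X has camera coordinates R X + t. Camera axes: x right, y down, z forward; pixel columns grow to the right and rows downward; lengths in mm; the calibration is good to about 2 mm. A picture is of the moment at which its call begins. calibration takes no time and is no camera call.
- robot.close_job(): hands the job in, once; it reports no verdict.
The state is a dict: "time": time; "qpos": joint angles; "qvel": joint speeds; "joint_efforts": joint torques, N m; "position": TCP position; "tool_rot": TCP orientation; "force": force on the tool from outside, world axes, zero at the start; "moment": the same for the moment, N m; "finger_gap": opening from 0.0 (shut) to 1.0 (fully open).
Only numpy, scipy, OpenCV 4.12 (cv2) and the standard library are available. Lean on these libraries where they do the work, as an engineer would, in place of code of your own. Each camera call takes 0.05 s, during which the arm holds its last target.

## Working session

There is one attempt and no reset: what is moved stays moved. The work goes in short steps, Python scripts to look and compute and a tool call to move; the robot and the scene stay as the last step left them, time stands still between calls to the robot, and variables do not carry over. Pictures are saved under pics/ and viewed, and the job is handed in when it is done.

Besides the shell and the picture viewer there is one more tool, called after "Call:" as name(argument=value, ...), one argument or row to a line, values as JSON. carry_out: Moves the arm, as the interface text tells. Its arguments: {"type":"object","properties":{"motion":{"type":"array","items":{"type":"object","properties":{"dr":{"type":"array","items":{"type":"number"}},"xyz":{"type":"array","items":{"type":"number"}},"grip":{"type":"number"}}}},"newtons":{"type":"number"}},"required":["motion"]}

```bash
mkdir -p pics; cat > h.py <<'E'
import numpy as np, cv2
from station import robot
def snap(n,tag):
    p,d=robot.camera(n); cv2.imwrite(f'pics/{tag}.png',p[:,:,::-1]); np.savez(f'{tag}.npz',p=p,d=d); return p,d
def world(n,d):
    c=robot.calibration(n); v,u=np.mgrid[0:420,0:560]
    P=np.stack([(u-c['cx'])/c['fx']*d,(v-c['cy'])/c['fy']*d,d],-1)
    W=(P-np.array(c['t']))@np.array(c['R']); W[d==0]=np.nan; return W
E
python3 - <<'E'
from h import *
for n in('top','side'):
    snap(n,n+'0'); c=robot.calibration(n); print(n,c['fx'],np.round(-np.array(c['R']).T@np.array(c['t'])),np.round(c['R'],2).tolist())
s=robot.sense();print({k:np.round(v,3).tolist() for k,v in s.items()}, robot.pinch_z)
E
```

```text
top 464.13857922456737 [ 550.    9. 1208.] [[-0.01, -1.0, -0.01], [-1.0, 0.01, -0.08], [0.08, 0.01, -1.0]]
side 398.2847707554722 [ 324. -783.  681.] [[0.94, -0.35, 0.01], [-0.19, -0.55, -0.81], [0.29, 0.76, -0.59]]
{'time': 0.1, 'qpos': [-1.384, 0.6, -0.003, 1.6, 0.002, 0.943, -0.08], 'qvel': [0.0, -0.002, 0.001, 0.001, -0.001, -0.001, -0.001], 'joint_efforts': [0.005, -76.656, 1.502, -25.293, -0.052, 0.014, 0.0], 'position': [188.944, 699.498, 217.866], 'tool_rot': [0.131, 0.991, -0.001, -0.0], 'force': [-0.027, 0.938, 0.371], 'moment': [0.054, -0.022, 0.034], 'finger_gap': 1.002} 18.8
```

View pics/top0.png

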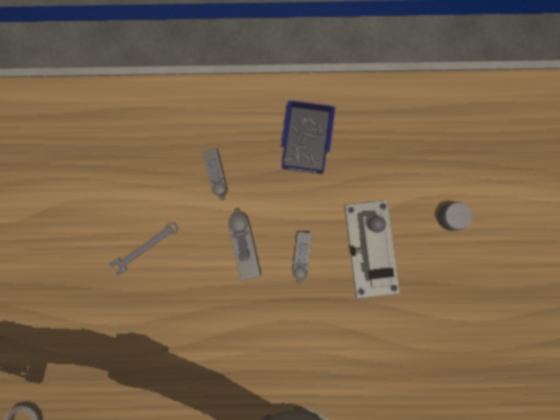

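View pics/side0.png

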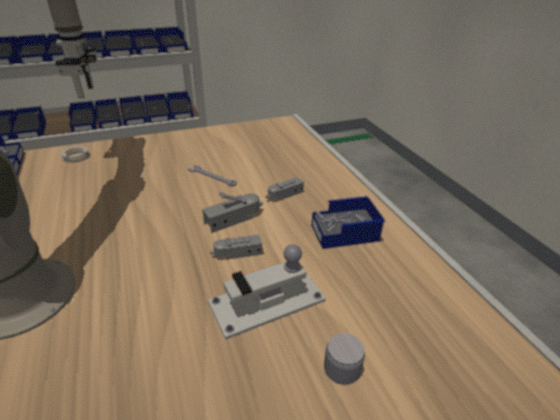

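The top view shows the largest coupler with its dome at about (239,224) and its tail at about (250,277). The stand has its ball at about (377,223) and its rest at about (381,273). Next I measure with depth.

```bash
python3 - <<'E'
from h import *
z=np.load('top0.npz'); W=world('top',z['d']); p=z['p']
print('bench',np.nanmedian(W[290:320,200:300,2]))
def box(n,r0,r1,c0,c1): return W[r0:r1,c0:c1]
S=W[200:290,222:268]; m=S[...,2]>32
v,u=np.nonzero(m)
Z=np.round(S[...,2]).astype(int)
print('coupler z'); 
for r in range(0,86,3): print(r+200,' '.join('%3d'%x for x in Z[r,::2]))
S=W[195:302,340:405]; Z=np.round(np.nan_to_num(S[...,2])).astype(int)
print('stand')
for r in range(0,106,4): print(r+195,' '.join('%3d'%x for x in Z[r,::2]))
E
```

```text
bench -0.38325790202217624
coupler z
200  -2   0   1   1  -1   0   1   4  -1   2   2  -3   1   1   3   0   1   0  -4   4   0  -3  -1
203   1   0   2   0   1   1  -1   0  -4  -2  -2   4   0  -3  -2   0  -1  -1   1  -4   1   1  -1
206   0   0  -1   3  -4  -2  -1  -2   1   1  -4   0   2  -1  -2  -1   1   5   0  -3   2  -2  -2
209   2  -1  -3  -3   1   0  -2  30  27  -2   1   2   1   0   0  -2   0   1   4  -2   2   1   2
212   0   0  -1  -2   2  -2  27  31  29   0   0   2   0  -1   2   0  -2   2   2   0   2   0   0
215  -2   2   1  -3   3  54  60  59  62  56  55  53  -2   3   1  -2   0   1   3   1   1   1  -2
218   1  -3  -2   0  56  59  58  60  60  61  58  55  57   1  -3  -1   2  -1   0   5   1   1   0
221  -1   1   3  51  54  56  58  60  60  61  61  56  56  35   1   1  -4  -2   1   0  -2   2   2
224  -6  -2  -4  54  56  59  60  60  59  58  60  60  55  55  -2   4  -1  -5   1   0   1  -4   0
227   1   3   2   4  56  58  57  58  60  60 -9223372036854775808  61  55  53  13   0  -3  -2  -3  -4   2  -5   1
230   2   1   1  -3  54  54  63  56  55  59  59  60  63  54  39  -5  -5   4  -1   3   
[... 4809 characters left out ...]
  11  16  13  16  17  12  74  84  81  78  81  81  81  83  79  84  84   7  15  16  -2   4   0   0
287   0   5   1   4   2   1  -1   0  16  12  13  11  14  11  11  18  10  11  12  13   7  12  13  14  13  15  20  21  17   9  -2   2  -4
291  -1  -2   5   1   0   1  -5  -4  13  15  13  23  12  11  14  13  12  14  11  13  13  15  12  12  10  11   9  13  11  14   5  -1  -3
295   2   2   0  -2   3  -2   0   0  15   9   8  13  11   9  12  12  14  11   0   1   2  -3  -1   0   0   0  -1   3   1   4  -3  -1  -3
299   5  -2  -3  -2  -4  -3  -2   0   4  -2   1  -2   0   1   0  -4  -4  -4  -2   1   1   3   1  -2   3  -2  -1   2   2  -1   2  -3   0<stdin>:7: RuntimeWarning: invalid value encountered in cast
```

```bash
python3 - <<'E'
from h import *
p=np.load('top0.npz')['p'][:,:,::-1]; q=np.load('side0.npz')['p'][:,:,::-1]
a=cv2.resize(p[195:305,210:410],None,fx=4,fy=4,interpolation=cv2.INTER_CUBIC); b=cv2.resize(q[180:340,190:390],None,fx=3,fy=3,interpolation=cv2.INTER_CUBIC)
cv2.imwrite('pics/a.png',a);cv2.imwrite('pics/b.png',b)
E
```

```text
(no output)
```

View pics/a.png

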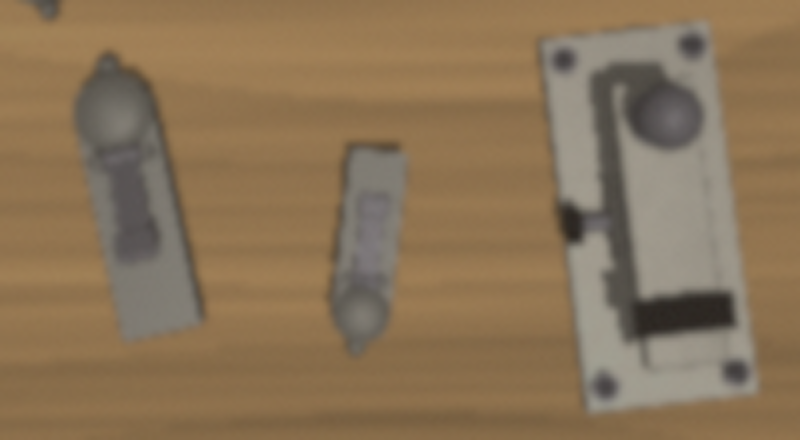

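View pics/b.png

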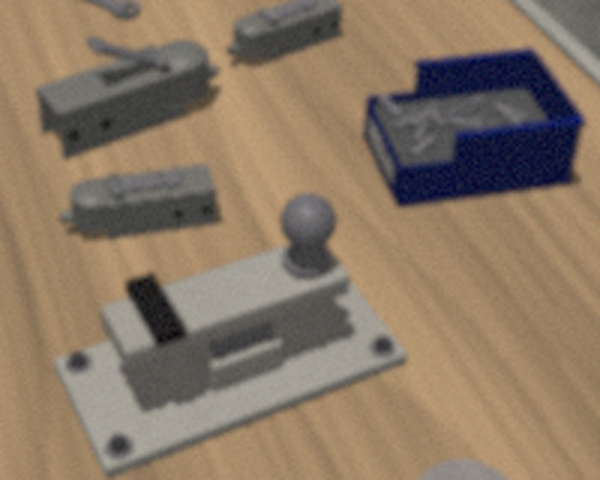

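```bash
cat >> h.py <<'E'
from scipy.optimize import least_squares
def plane(n,uv,h):
    c=robot.calibration(n); R=np.array(c['R']);t=np.array(c['t']);C=-R.T@t
    uv=np.atleast_2d(uv).astype(float)
    D=np.c_[(uv[:,0]-c['cx'])/c['fx'],(uv[:,1]-c['cy'])/c['fy'],np.ones(len(uv))]@R
    return C+D*((h-C[2])/D[:,2])[:,None]
E
python3 - <<'E'
from h import *
Wt=world('top',np.load('top0.npz')['d']); Ws=world('side',np.load('side0.npz')['d'])
def sel(W,c,r,lo,hi):
    q=W.reshape(-1,3); return q[(np.hypot(q[:,0]-c[0],q[:,1]-c[1])<r)&(q[:,2]>lo)&(q[:,2]<hi)]
b0=np.nanmean(Wt[221:227,372:382].reshape(-1,3),0);print('b0',b0)
for n,W in(('top',Wt),('side',Ws)):
    q=sel(W,b0,30,108,150)
    f=least_squares(lambda p:np.linalg.norm(q-p,axis=1)-20,[b0[0],b0[1],120],loss='soft_l1',f_scale=2)
    print(n,'ball',f.x.round(1),len(q))
    bt=sel(W,b0-[60,0,0],70,74,86);print(' bartop',np.median(bt[:,2]))
    re=sel(W,b0-[118,0,0],45,86.5,96);
    if len(re):
        mr=cv2.minAreaRect(re[:,:2].astype(np.float32)); print(' rest mean',re.mean(0).round(1),mr)
    # base plate
    q=sel(W,b0-[60,0,0],160,-50,200)
# coupler, each view, top-plane points
for n,W in(('top',Wt),('side',Ws)):
    d0=np.nanmean(Wt[221:227,235:241].reshape(-1,3),0)
    q=sel(W,d0-[55,0,0],120,47,59); 
    print(n,'dome approx',d0.round(1),len(q),np.median(q[:,2]),cv2.minAreaRect(q[:,:2].astype(np.float32)))
    q=sel(W,d0-[55,0,0],120,56,105); 
# mask of pixels z>20 in top, contour onto z=54
m=((Wt[...,2]>30)).astype(np.uint8); m[:200]=0;m[285:]=0;m[:,:222]=0;m[:,270:]=0
m=cv2.morphologyEx(m,cv2.MORPH_OPEN,np.ones((3,3)))
cs,_=cv2.findContours(m,cv2.RETR_EXTERNAL,cv2.CHAIN_APPROX_NONE); c=max(cs,key=cv2.contourArea)[:,0]
P=plane('top',c,54); print('cont rect',cv2.minAreaRect(P[:,:2].astype(np.float32)))
m=((Wt[...,2]>74)&(Wt[...,2]<100)).astype(np.uint8); m[:195]=0;m[300:]=0;m[:,:340]=0;m[:,405:]=0
m=cv2.morphologyEx(m,cv2.MORPH_OPEN,np.ones((3,3)))
cs,_=cv2.findContours(m,cv2.RETR_EXTERNAL,cv2.CHAIN_APPROX_NONE); c=max(cs,key=cv2.contourArea)[:,0]
P=plane('top',c,80.4); print('bar rect',cv2.minAreaRect(P[:,:2].astype(np.float32)))
m=((Wt[...,2]>6)).astype(np.uint8); m[:195]=0;m[300:]=0;m[:,:340]=0;m[:,405:]=0
m=cv2.morphologyEx(m,cv2.MORPH_OPEN,np.ones((3,3)))
cs,_=cv2.findContours(m,cv2.RETR_EXTERNAL,cv2.CHAIN_APPROX_NONE); c=max(cs,key=cv2.contourArea)[:,0]
P=plane('top',c,12); print('base rect',cv2.minAreaRect(P[:,:2].astype(np.float32)))
E
```

```text
b0 [ 583.22125918 -194.73317002  138.63881895]
top ball [ 584.1 -198.7  120.8] 229
 bartop 80.61364504288726
 rest mean [ 467.2 -209.5   91.1] ((475.0888977050781, -208.7675323486328), (38.69089889526367, 57.92148208618164), 7.309598445892334)
side ball [ 584.6 -199.8  120.8] 273
 bartop 80.71253773304456
 rest mean [ 466.4 -211.8   91. ] ((466.97906494140625, -210.60781860351562), (22.2265625, 57.8199462890625), 5.431863784790039)
top dome approx [589.8 133.2  59.5] 908 54.105548587294365 ((536.1658935546875, 121.4092788696289), (163.9580078125, 50.453800201416016), 12.196993827819824)
side dome approx [589.8 133.2  59.5] 578 53.429372980960295 ((537.8008422851562, 118.53713989257812), (167.2262725830078, 53.25074768066406), 12.826415061950684)
cont rect ((536.3427734375, 120.5648422241211), (163.9882049560547, 51.573219299316406), 12.390864372253418)
bar rect ((521.4645385742188, -208.04754638671875), (172.8231201171875, 61.48269271850586), 4.423301696777344)
base rect ((524.529052734375, -204.1421661376953), (239.47158813476562, 110.36233520507812), 5.96137809753418)
```

```bash
cat >> h.py <<'E'
from scipy.spatial.transform import Rotation as Ro
def go(target,yaw,axis='x'):
    """print tool-frame shift to target, and needed turn so the tool x lies along +-yaw (deg)"""
    s=robot.sense(); R=Ro.from_quat(s['tool_rot']); M=R.as_matrix()
    best=None
    for k in(0,180):
        a=np.radians(yaw+k); x=np.array([np.cos(a),np.sin(a),0]); z=np.array([0,0,-1.]); T=np.c_[x,np.cross(z,x),z]
        rv=(R.inv()*Ro.from_matrix(T)).as_rotvec()
        if best is None or np.linalg.norm(rv)<np.linalg.norm(best[0]): best=(rv,T)
    rv,T=best; d=np.array(target)-s['position']
    print('t',round(s['time'],2),'pos',s['position'].round(1),'tilt',M[:,2].round(3),'yaw',np.degrees(np.arctan2(M[1,0],M[0,0])).round(1),'q7',s['qpos'].round(2)[-1])
    print('turn',rv.round(3),'shift now-axes',(M.T@d).round(1),'shift after-turn axes',(T.T@d).round(1),'F',s['force'].round(1),'M',s['moment'].round(2),'gap',s['finger_gap'].__round__(3))
E
python3 - <<'E'
from h import *
a=np.radians(12.3);o=np.array([592.9,133.3])
g=o-8*np.array([np.cos(a),np.sin(a)]);print(g)
go([g[0],g[1],130],12.3); go([g[0],g[1],130],102.3)
E
```

```text
[585.0836354  131.59575691]
t 0.1 pos [188.9 699.5 217.9] tilt [-0.    -0.001 -1.   ] yaw 164.9 q7 -0.08
turn [-0.001 -0.    -0.478] shift now-axes [-530.5 -444.9   88.6] shift after-turn axes [-266.1 -639.3   87.9] F [-0.   0.9  0.4] M [ 0.05 -0.02  0.03] gap 1.002
t 0.1 pos [188.9 699.5 217.9] tilt [-0.    -0.001 -1.   ] yaw 164.9 q7 -0.08
turn [-1.000e-03  1.000e-03  1.092e+00] shift now-axes [-530.5 -444.9   88.6] shift after-turn axes [-639.3  266.1   87.9] F [-0.   0.9  0.4] M [ 0.05 -0.02  0.03] gap 1.002
```

Call:
carry_out(
  motion=[
    {"xyz": [-38, -32, 0], "grip": 1},
    {"xyz": [-38, -32, 0], "grip": 1},
    {"xyz": [-38, -32, 0], "grip": 1},
    {"xyz": [-38, -32, 0], "grip": 1},
    {"xyz": [-38, -32, 0], "grip": 1},
    {"xyz": [-38, -32, 0], "grip": 1},
    {"xyz": [-38, -32, 0], "grip": 1},
    {"xyz": [-38, -32, 0], "grip": 1},
  ],
  newtons=60,
)

```text
validation failed for argument at $.mo...
```

```bash
python3 - <<'E'
from h import *
go([585.1,131.6,130],12.3)
E
```

```text
t 0.1 pos [188.9 699.5 217.9] tilt [-0.    -0.001 -1.   ] yaw 164.9 q7 -0.08
turn [-0.001 -0.    -0.478] shift now-axes [-530.5 -444.9   88.6] shift after-turn axes [-266.1 -639.3   87.9] F [-0.   0.9  0.4] M [ 0.05 -0.02  0.03] gap 1.002
```

Every row probably needs all three keys.

Call:
carry_out(
  motion=[
    {"dr": [0, 0, 0], "xyz": [-38, -32, 0], "grip": 1},
    {"dr": [0, 0, 0], "xyz": [-38, -32, 0], "grip": 1},
    {"dr": [0, 0, 0], "xyz": [-38, -32, 0], "grip": 1},
    {"dr": [0, 0, 0], "xyz": [-38, -32, 0], "grip": 1},
    {"dr": [0, 0, 0], "xyz": [-38, -32, 0], "grip": 1},
    {"dr": [0, 0, 0], "xyz": [-38, -32, 0], "grip": 1},
    {"dr": [0, 0, 0], "xyz": [-38, -32, 0], "grip": 1},
    {"dr": [0, 0, 0], "xyz": [-38, -32, 0], "grip": 1},
  ],
  newtons=60,
)

```text
time: 1.1
position: [416.5, 372.0, 218.5]
tool_rot: [0.131, 0.991, -0.0, -0.0]
force: [0.3, 0.0, -0.9]
finger_gap: 1.001
```

```bash
python3 - <<'E'
from h import *
go([585.1,131.6,130],12.3)
E
```

```text
t 1.1 pos [416.5 372.  218.5] tilt [-0. -0. -1.] yaw 164.9 q7 0.48
turn [-0.    -0.    -0.478] shift now-axes [-225.4 -188.1   88.5] shift after-turn axes [-113.5 -270.8   88.5] F [ 0.3  0.  -0.9] M [ 0.05  0.   -0.03] gap 1.001
```

Call:
carry_out(
  motion=[
    {"dr": [0, 0, 0], "xyz": [-45, -37.6, 5], "grip": 1},
    {"dr": [0, 0, 0], "xyz": [-45, -37.6, 5], "grip": 1},
    {"dr": [0, 0, 0], "xyz": [-45, -37.6, 5], "grip": 1},
    {"dr": [0, 0, 0], "xyz": [-45, -37.6, 5], "grip": 1},
    {"dr": [0, 0, 0], "xyz": [-45, -37.6, 5], "grip": 1},
    {"dr": [0, 0, -0.16], "xyz": [0, 0, 20], "grip": 1},
    {"dr": [0, 0, -0.16], "xyz": [0, 0, 20], "grip": 1},
    {"dr": [0, 0, -0.158], "xyz": [0, 0, 20], "grip": 1},
  ],
)

```text
time: 2.1
position: [583.9, 133.1, 132.8]
tool_rot: [-0.109, 0.994, 0.0, -0.0]
force: [0.1, 0.0, -1.1]
finger_gap: 0.997
```

```bash
python3 - <<'E'
from h import *
go([585.1,131.6,18.5],12.3)
E
```

```text
t 2.1 pos [583.9 133.1 132.8] tilt [-0.  0. -1.] yaw -167.5 q7 1.37
turn [ 0.    -0.     0.004] shift now-axes [ -0.9  -1.7 114.3] shift after-turn axes [ -0.9  -1.7 114.3] F [ 0.1  0.  -1.1] M [-0.02  0.06  0.04] gap 0.997
```

Call:
carry_out(
  motion=[
    {"dr": [0, 0, 0.004], "xyz": [-1, -1.7, 25], "grip": 1},
    {"dr": [0, 0, 0], "xyz": [0, 0, 25], "grip": 1},
    {"dr": [0, 0, 0], "xyz": [0, 0, 25], "grip": 1},
    {"dr": [0, 0, 0], "xyz": [0, 0, 25], "grip": 1},
    {"dr": [0, 0, 0], "xyz": [0, 0, 14], "grip": 1},
    {"dr": [0, 0, 0], "xyz": [0, 0, 0], "grip": 1},
    {"dr": [0, 0, 0], "xyz": [0, 0, 0], "grip": 0},
    {"dr": [0, 0, 0], "xyz": [0, 0, 0], "grip": 0},
  ],
)

```text
time: 3.1
position: [585.9, 132.0, 20.6]
tool_rot: [-0.105, 0.994, 0.0, 0.001]
force: [-0.4, -0.1, -0.5]
finger_gap: 0.836
```

Call:
carry_out(
  motion=[
    {"dr": [0, 0, 0], "xyz": [0, 0, 0], "grip": 0},
    {"dr": [0, 0, 0], "xyz": [0, 0, 0], "grip": 0},
    {"dr": [0, 0, 0], "xyz": [0, 0, 0], "grip": 0},
    {"dr": [0, 0, 0], "xyz": [0, 0, 0], "grip": 0},
    {"dr": [0, 0, 0], "xyz": [0, 0, 0], "grip": 0},
    {"dr": [0, 0, 0], "xyz": [0, 0, 0], "grip": 0},
    {"dr": [0, 0, 0], "xyz": [0, 0, 0], "grip": 0},
    {"dr": [0, 0, 0], "xyz": [0, 0, 0], "grip": 0},
  ],
)

```text
time: 4.1
position: [585.4, 131.8, 19.8]
tool_rot: [-0.105, 0.994, -0.0, 0.0]
force: [-1.1, -0.3, 4.7]
finger_gap: 0.538
```

```bash
python3 - <<'E'
from h import *
go([585.1,131.6,18.5],12.3)
p,d=snap('side','side1')
cv2.imwrite('pics/s1.png',cv2.resize(p[100:300,120:400,::-1],None,fx=2.8,fy=2.8,interpolation=cv2.INTER_CUBIC))
E
```

```text
t 4.1 pos [585.4 131.8  19.8] tilt [ 0. -0. -1.] yaw -168.0 q7 1.34
turn [-0.     0.    -0.005] shift now-axes [ 0.3 -0.1  1.3] shift after-turn axes [ 0.3 -0.1  1.3] F [-1.1 -0.3  4.7] M [-0.18  0.28  0.1 ] gap 0.538
```

View pics/s1.png

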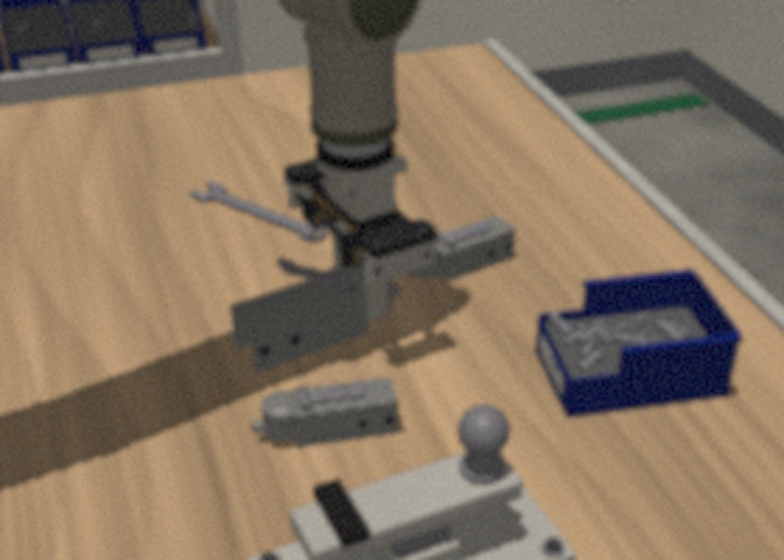

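The fingers stopped at a 50 mm opening on the big coupler, behind its nose. I lift it next.

Call:
carry_out(
  motion=[
    {"dr": [0, 0, 0], "xyz": [0, 0, -8], "grip": 0},
    {"dr": [0, 0, 0], "xyz": [0, 0, -15], "grip": 0},
    {"dr": [0, 0, 0], "xyz": [0, 0, -25], "grip": 0},
    {"dr": [0, 0, 0], "xyz": [0, 0, -30], "grip": 0},
    {"dr": [0, 0, 0], "xyz": [0, 0, -30], "grip": 0},
    {"dr": [0, 0, 0], "xyz": [0, 0, -30], "grip": 0},
    {"dr": [0, 0, 0], "xyz": [0, 0, -20], "grip": 0},
    {"dr": [0, 0, 0], "xyz": [0, 0, -7], "grip": 0},
  ],
)

```text
time: 5.15
position: [585.6, 132.0, 186.5]
tool_rot: [-0.105, 0.994, 0.0, 0.001]
force: [0.3, 0.6, -4.2]
finger_gap: 0.541
```

```bash
python3 - <<'E'
from h import *
a=np.radians(5.4);b=np.array([584.4,-199.2]);g=b-8*np.array([np.cos(a),np.sin(a)]);print(g)
go([*g,185],5.4)
E
```

```text
[ 576.43550428 -199.95286651]
t 5.15 pos [585.6 132.  186.5] tilt [ 0.002  0.001 -1.   ] yaw -168.0 q7 1.38
turn [0.    0.002 0.116] shift now-axes [  78.2 -322.7    1.2] shift after-turn axes [  40.4 -329.6    1.5] F [ 0.3  0.6 -4.2] M [ 0.01 -0.15 -0.  ] gap 0.541
```

Call:
carry_out(
  motion=[
    {"dr": [0, 0, 0.116], "xyz": [0, 0, 0], "grip": 0},
    {"dr": [0, 0, 0], "xyz": [3, -25, 0], "grip": 0},
    {"dr": [0, 0, 0], "xyz": [6, -50, 0], "grip": 0},
    {"dr": [0, 0, 0], "xyz": [7, -55, 0], "grip": 0},
    {"dr": [0, 0, 0], "xyz": [7, -55, 0], "grip": 0},
    {"dr": [0, 0, 0], "xyz": [7, -55, 0], "grip": 0},
    {"dr": [0, 0, 0], "xyz": [6, -50, 0], "grip": 0},
    {"dr": [0, 0, 0], "xyz": [3, -25, 0], "grip": 0},
  ],
)

```text
time: 6.15
position: [574.9, -188.9, 184.1]
tool_rot: [-0.045, 0.999, -0.0, -0.001]
force: [0.3, 1.8, -5.0]
finger_gap: 0.534
```

Call:
carry_out(
  motion=[
    {"dr": [0, 0, 0], "xyz": [1.4, -14.6, 0], "grip": 0},
    {"dr": [0, 0, 0], "xyz": [0, 0, 0], "grip": 0},
    {"dr": [0, 0, 0], "xyz": [0, 0, 0], "grip": 0},
    {"dr": [0, 0, 0], "xyz": [0, 0, 0], "grip": 0},
    {"dr": [0, 0, 0], "xyz": [0, 0, 0], "grip": 0},
    {"dr": [0, 0, 0], "xyz": [0, 0, 0], "grip": 0},
    {"dr": [0, 0, 0], "xyz": [0, 0, 0], "grip": 0},
    {"dr": [0, 0, 0], "xyz": [0, 0, 0], "grip": 0},
  ],
)

```text
time: 7.15
position: [576.1, -200.1, 184.7]
tool_rot: [-0.047, 0.999, -0.0, 0.0]
force: [0.1, 0.8, -4.8]
finger_gap: 0.54
```

```bash
python3 - <<'E'
from h import *
go([576.4,-200,185],5.4)
p,d=snap('side','side2'); p2,d2=snap('top','top2')
cv2.imwrite('pics/s2.png',cv2.resize(p[120:360,160:400,::-1],None,fx=2.5,fy=2.5,interpolation=cv2.INTER_CUBIC))
cv2.imwrite('pics/t2.png',cv2.resize(p2[160:320,300:460,::-1],None,fx=3.5,fy=3.5,interpolation=cv2.INTER_CUBIC))
E
```

```text
t 7.15 pos [ 576.1 -200.1  184.7] tilt [ 0. -0. -1.] yaw -174.6 q7 1.84
turn [-0.  0. -0.] shift now-axes [-0.3  0.1 -0.3] shift after-turn axes [-0.3  0.1 -0.3] F [ 0.1  0.8 -4.8] M [-0.02 -0.09  0.04] gap 0.54
```

View pics/s2.png

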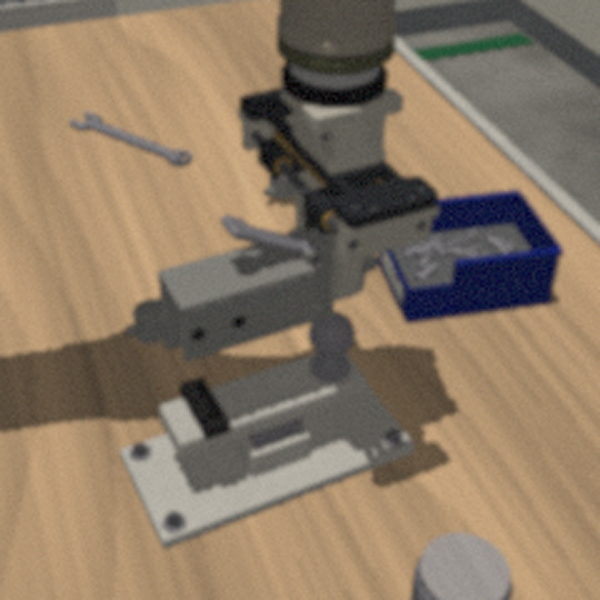

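View pics/t2.png

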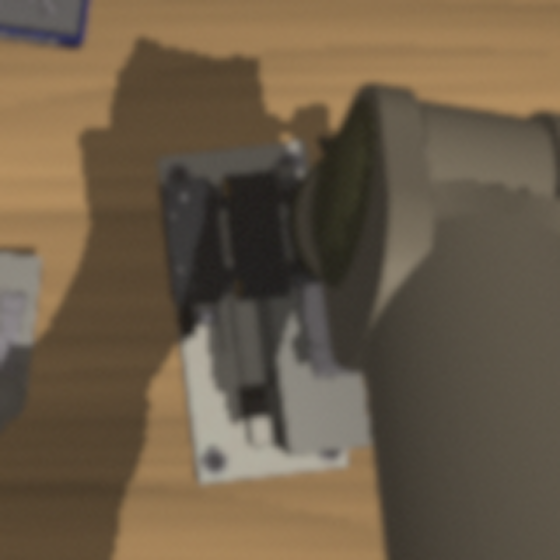

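```bash
python3 - <<'E'
from h import *
for n in('top','side'):
    W=world(n,np.load(n+'2.npz')['d']); q=W.reshape(-1,3)
    e=np.array([np.cos(np.radians(5.4)),np.sin(np.radians(5.4))]); b=np.array([584.4,-199.2])
    l=(q[:,:2]-b)@e; t=(q[:,:2]-b)@np.array([-e[1],e[0]])
    m=(l>-160)&(l<-50)&(abs(t)<35)&(q[:,2]>209)&(q[:,2]<228)
    # exclude lever by residual
    A=np.c_[l[m],t[m],np.ones(m.sum())]; f=least_squares(lambda c:A@c-q[m,2],[0,0,219],loss='soft_l1',f_scale=1.5).x
    k=m.copy(); k[np.nonzero(m)[0]]=abs(A@f-q[m,2])<6
    print(n,m.sum(),'slopes x,y deg',np.degrees(f[:2]).round(2),'z at socket',f[2].round(1))
    print(' l range',np.percentile(l[k],[0.3,1,2,99]).round(1),'t range',np.percentile(t[k],[0.5,2,98,99.5]).round(1))
    # centre line: midpoints of t by l bins (tail only)
    for lo in range(-140,-90,10):
        tt=t[k&(l>lo)&(l<lo+10)]; print('  ',lo,np.percentile(tt,[2,98]).round(1) if len(tt)>8 else None,len(tt))
E
```

```text
top 733 slopes x,y deg [ 0.29 -0.83] z at socket 218.3
 l range [-140.6 -140.2 -139.2  -52.1] t range [-24.  -22.9  25.1  25.6]
   -140 [-23.8  24.4] 113
   -130 [-23.3  24.7] 114
   -120 [-23.3  24.8] 114
   -110 [-23.5  24.3] 115
   -100 [-22.3  25.1] 70
side 934 slopes x,y deg [0.23 1.72] z at socket 218.2
 l range [-140.2 -139.9 -139.4  -51.2] t range [-27.2 -26.7  22.3  23.5]
   -140 [-26.5  21.7] 111
   -130 [-27.  21.] 104
   -120 [-26.4  23.4] 102
   -110 [-26.9  21.6] 98
   -100 [-26.8  22.4] 100
```

The held coupler is level, its tail is at -140 mm as expected, and it is within about 1 mm sideways in the top view. The side view differs by about 2 mm, which is within calibration error. I descend and feel for contact.

Call:
carry_out(
  motion=[
    {"dr": [0, 0, 0], "xyz": [0, 0, 10], "grip": 0},
    {"dr": [0, 0, 0], "xyz": [0, 0, 12], "grip": 0},
    {"dr": [0, 0, 0], "xyz": [0, 0, 10], "grip": 0},
    {"dr": [0, 0, 0], "xyz": [0, 0, 4], "grip": 0},
    {"dr": [0, 0, 0], "xyz": [0, 0, 2], "grip": 0},
    {"dr": [0, 0, 0], "xyz": [0, 0, 2], "grip": 0},
    {"dr": [0, 0, 0], "xyz": [0, 0, 1], "grip": 0},
    {"dr": [0, 0, 0], "xyz": [0, 0, 0], "grip": 0},
  ],
)

```text
time: 8.25
position: [576.2, -200.1, 143.8]
tool_rot: [-0.047, 0.999, -0.0, 0.0]
force: [0.2, 0.1, -4.8]
finger_gap: 0.538
```

Call:
carry_out(
  motion=[
    {"dr": [0, 0, 0], "xyz": [0, 0, 1], "grip": 0},
    {"dr": [0, 0, 0], "xyz": [0, 0, 1], "grip": 0},
    {"dr": [0, 0, 0], "xyz": [0, 0, 1], "grip": 0},
    {"dr": [0, 0, 0], "xyz": [0, 0, 1], "grip": 0},
    {"dr": [0, 0, 0], "xyz": [0, 0, 1], "grip": 0},
    {"dr": [0, 0, 0], "xyz": [0, 0, 1], "grip": 0},
    {"dr": [0, 0, 0], "xyz": [0, 0, 1], "grip": 0},
    {"dr": [0, 0, 0], "xyz": [0, 0, 0], "grip": 0},
  ],
)

```text
time: 9.25
position: [576.1, -200.0, 136.6]
tool_rot: [-0.047, 0.999, 0.0, -0.0]
force: [-0.7, 0.6, -5.2]
finger_gap: 0.537
```

```bash
python3 - <<'E'
from h import *
go([576.1,-200.1,111.4],5.4)
E
```

```text
t 9.25 pos [ 576.1 -200.   136.6] tilt [-0.  0. -1.] yaw -174.6 q7 1.83
turn [ 0. -0. -0.] shift now-axes [ 0.  -0.1 25.2] shift after-turn axes [ 0.  -0.1 25.2] F [-0.7  0.6 -5.2] M [ 0.05 -0.17  0.01] gap 0.537
```

Nothing touched yet, with the mouth now about 9 mm over the ball. I continue in small steps.

Call:
carry_out(
  motion=[
    {"dr": [0, 0, 0], "xyz": [0, 0, 1], "grip": 0},
    {"dr": [0, 0, 0], "xyz": [0, 0, 1], "grip": 0},
    {"dr": [0, 0, 0], "xyz": [0, 0, 1], "grip": 0},
    {"dr": [0, 0, 0], "xyz": [0, 0, 1], "grip": 0},
    {"dr": [0, 0, 0], "xyz": [0, 0, 1], "grip": 0},
    {"dr": [0, 0, 0], "xyz": [0, 0, 1], "grip": 0},
    {"dr": [0, 0, 0], "xyz": [0, 0, 1], "grip": 0},
    {"dr": [0, 0, 0], "xyz": [0, 0, 0], "grip": 0},
  ],
)

```text
time: 10.25
position: [576.5, -200.1, 129.7]
tool_rot: [-0.047, 0.999, -0.0, 0.0]
force: [1.3, -0.6, -3.7]
finger_gap: 0.535
```

Call:
carry_out(
  motion=[
    {"dr": [0, 0, 0], "xyz": [0, 0, 0.5], "grip": 0},
    {"dr": [0, 0, 0], "xyz": [0, 0, 0.5], "grip": 0},
    {"dr": [0, 0, 0], "xyz": [0, 0, 0.5], "grip": 0},
    {"dr": [0, 0, 0], "xyz": [0, 0, 0.5], "grip": 0},
    {"dr": [0, 0, 0], "xyz": [0, 0, 0.5], "grip": 0},
    {"dr": [0, 0, 0], "xyz": [0, 0, 0.5], "grip": 0},
    {"dr": [0, 0, 0], "xyz": [0, 0, 0], "grip": 0},
    {"dr": [0, 0, 0], "xyz": [0, 0, 0], "grip": 0},
  ],
)

```text
time: 11.25
position: [577.1, -200.0, 127.0]
tool_rot: [-0.047, 0.999, -0.0, 0.001]
force: [6.1, 0.6, -0.1]
finger_gap: 0.532
```

```bash
python3 - <<'E'
from h import *
go([576.1,-200.1,111.4],5.4)
E
```

```text
t 11.25 pos [ 577.1 -200.   127. ] tilt [ 0.002 -0.    -1.   ] yaw -174.6 q7 1.83
turn [-0.     0.002  0.   ] shift now-axes [ 1.   0.  15.6] shift after-turn axes [ 1.   0.  15.6] F [ 6.1  0.6 -0.1] M [ 0.12 -1.49 -0.06] gap 0.532
```

Call:
carry_out(
  motion=[
    {"dr": [0, 0, 0], "xyz": [-0.3, 0, 0.4], "grip": 0},
    {"dr": [0, 0, 0], "xyz": [-0.3, 0, 0.4], "grip": 0},
    {"dr": [0, 0, 0], "xyz": [0, 0, 0.4], "grip": 0},
    {"dr": [0, 0, 0], "xyz": [0, 0, 0.4], "grip": 0},
    {"dr": [0, 0, 0], "xyz": [0, 0, 0.4], "grip": 0},
    {"dr": [0, 0, 0], "xyz": [0, 0, 0], "grip": 0},
    {"dr": [0, 0, 0], "xyz": [0, 0, 0], "grip": 0},
    {"dr": [0, 0, 0], "xyz": [0, 0, 0], "grip": 0},
  ],
)

```text
time: 12.25
position: [577.7, -199.9, 124.9]
tool_rot: [-0.047, 0.999, -0.0, 0.001]
force: [6.4, 1.2, -1.2]
finger_gap: 0.537
```

```bash
python3 - <<'E'
from h import *
go([576.1,-200.1,111.4],5.4)
E
```

```text
t 12.25 pos [ 577.7 -199.9  124.9] tilt [ 0.002 -0.    -1.   ] yaw -174.6 q7 1.83
turn [-0.     0.002  0.   ] shift now-axes [ 1.6 -0.  13.5] shift after-turn axes [ 1.6 -0.  13.5] F [ 6.4  1.2 -1.2] M [ 0.14 -1.62  0.01] gap 0.537
```

Call:
carry_out(
  motion=[
    {"dr": [0, 0, 0], "xyz": [-0.3, 0, 0.5], "grip": 0},
    {"dr": [0, 0, 0], "xyz": [-0.2, 0, 0.5], "grip": 0},
    {"dr": [0, 0, 0], "xyz": [0, 0, 0.5], "grip": 0},
    {"dr": [0, 0, 0], "xyz": [0, 0, 0.5], "grip": 0},
    {"dr": [0, 0, 0], "xyz": [0, 0, 0.5], "grip": 0},
    {"dr": [0, 0, 0], "xyz": [0, 0, 0.5], "grip": 0},
    {"dr": [0, 0, 0], "xyz": [0, 0, 0], "grip": 0},
    {"dr": [0, 0, 0], "xyz": [0, 0, 0], "grip": 0},
  ],
)

```text
time: 13.25
position: [577.9, -200.1, 121.9]
tool_rot: [-0.047, 0.999, -0.0, 0.001]
force: [5.2, -0.9, -0.3]
finger_gap: 0.536
```

Call:
carry_out(
  motion=[
    {"dr": [0, 0, 0], "xyz": [0, 0, 0.5], "grip": 0},
    {"dr": [0, 0, 0], "xyz": [0, 0, 0.5], "grip": 0},
    {"dr": [0, 0, 0], "xyz": [0, 0, 0.5], "grip": 0},
    {"dr": [0, 0, 0], "xyz": [0, 0, 0.5], "grip": 0},
    {"dr": [0, 0, 0], "xyz": [0, 0, 0.5], "grip": 0},
    {"dr": [0, 0, 0], "xyz": [0, 0, 0], "grip": 0},
    {"dr": [0, 0, 0], "xyz": [0, 0, 0], "grip": 0},
    {"dr": [0, 0, 0], "xyz": [0, 0, 0], "grip": 0},
  ],
)

```text
time: 14.25
position: [577.9, -200.3, 119.2]
tool_rot: [-0.047, 0.999, -0.0, 0.001]
force: [6.0, -0.6, -1.8]
finger_gap: 0.536
```

```bash
python3 - <<'E'
from h import *
go([576.1,-200.1,111.4],5.4)
E
```

```text
t 14.25 pos [ 577.9 -200.3  119.2] tilt [ 0.001 -0.    -1.   ] yaw -174.6 q7 1.83
turn [-0.001  0.001 -0.   ] shift now-axes [1.8 0.4 7.8] shift after-turn axes [1.8 0.4 7.8] F [ 6.  -0.6 -1.8] M [-0.11 -1.48  0.  ] gap 0.536
```

Call:
carry_out(
  motion=[
    {"dr": [0, 0, 0], "xyz": [0, 0, 0.5], "grip": 0},
    {"dr": [0, 0, 0], "xyz": [0, 0, 0.5], "grip": 0},
    {"dr": [0, 0, 0], "xyz": [0, 0, 0.5], "grip": 0},
    {"dr": [0, 0, 0], "xyz": [0, 0, 0.5], "grip": 0},
    {"dr": [0, 0, 0], "xyz": [0, 0, 0.5], "grip": 0},
    {"dr": [0, 0, 0], "xyz": [0, 0, 0], "grip": 0},
    {"dr": [0, 0, 0], "xyz": [0, 0, 0], "grip": 0},
    {"dr": [0, 0, 0], "xyz": [0, 0, 0], "grip": 0},
  ],
)

```text
time: 15.25
position: [577.9, -200.3, 116.7]
tool_rot: [-0.047, 0.999, -0.0, 0.001]
force: [6.4, 0.5, -1.8]
finger_gap: 0.536
```

```bash
python3 - <<'E'
from h import *
go([576.1,-200.1,111.4],5.4)
p,d=snap('side','side3')
cv2.imwrite('pics/s3.png',cv2.resize(p[120:360,160:400,::-1],None,fx=2.5,fy=2.5,interpolation=cv2.INTER_CUBIC))
for n in('side',):
    W=world(n,d); q=W.reshape(-1,3)
    e=np.array([np.cos(np.radians(5.4)),np.sin(np.radians(5.4))]); b=np.array([584.4,-199.2])
    l=(q[:,:2]-b)@e; t=(q[:,:2]-b)@np.array([-e[1],e[0]])
    m=(l>-160)&(l<-50)&(abs(t)<35)&(q[:,2]>138)&(q[:,2]<162)
    A=np.c_[l[m],t[m],np.ones(m.sum())]; f=least_squares(lambda c:A@c-q[m,2],[0,0,150],loss='soft_l1',f_scale=1.5).x
    k=m.copy(); k[np.nonzero(m)[0]]=abs(A@f-q[m,2])<6
    print(n,m.sum(),'slopes',np.degrees(f[:2]).round(2),'z at socket',f[2].round(1),'z mean origin',(f[2]-25).round(1),np.percentile(l[k],[0.3,1,2,99]).round(1))
E
```

```text
t 15.25 pos [ 577.9 -200.3  116.7] tilt [ 0.001 -0.001 -1.   ] yaw -174.6 q7 1.83
turn [-0.001  0.001 -0.   ] shift now-axes [1.7 0.4 5.3] shift after-turn axes [1.7 0.4 5.3] F [ 6.4  0.5 -1.8] M [-0.11 -1.42 -0.01] gap 0.536
side 920 slopes [0.51 2.43] z at socket 150.3 z mean origin 125.3 [-138.5 -138.1 -137.5  -51.1]
```

View pics/s3.png

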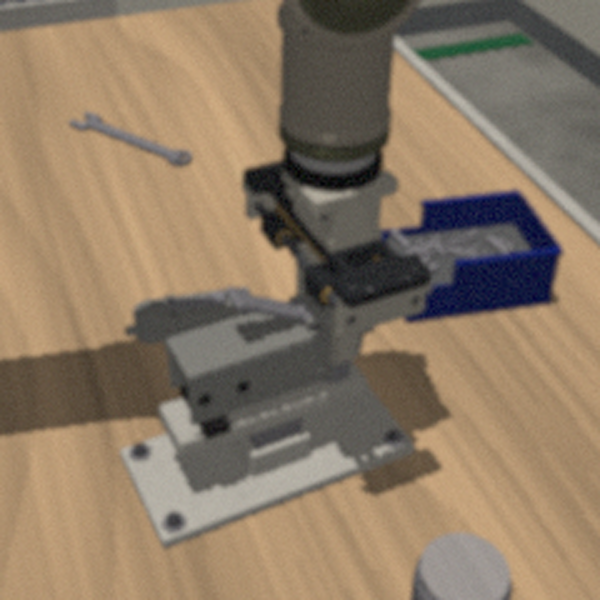

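The coupler is on the ball and level, its tail a little above the rest. About 5 mm remain.

Call:
carry_out(
  motion=[
    {"dr": [0, 0, 0], "xyz": [0, 0, 0.5], "grip": 0},
    {"dr": [0, 0, 0], "xyz": [0, 0, 0.5], "grip": 0},
    {"dr": [0, 0, 0], "xyz": [0, 0, 0.5], "grip": 0},
    {"dr": [0, 0, 0], "xyz": [0, 0, 0.5], "grip": 0},
    {"dr": [0, 0, 0], "xyz": [0, 0, 0.5], "grip": 0},
    {"dr": [0, 0, 0], "xyz": [0, 0, 0.5], "grip": 0},
    {"dr": [0, 0, 0], "xyz": [0, 0, 0], "grip": 0},
    {"dr": [0, 0, 0], "xyz": [0, 0, 0], "grip": 0},
  ],
)

```text
time: 16.3
position: [577.3, -200.3, 113.5]
tool_rot: [-0.047, 0.999, -0.0, 0.0]
force: [5.0, -1.5, -3.3]
finger_gap: 0.534
```

Call:
carry_out(
  motion=[
    {"dr": [0, 0, 0], "xyz": [0, 0, 0.4], "grip": 0},
    {"dr": [0, 0, 0], "xyz": [0, 0, 0.4], "grip": 0},
    {"dr": [0, 0, 0], "xyz": [0, 0, 0.4], "grip": 0},
    {"dr": [0, 0, 0], "xyz": [0, 0, 0], "grip": 0},
    {"dr": [0, 0, 0], "xyz": [0, 0, 0], "grip": 0},
    {"dr": [0, 0, 0], "xyz": [0, 0, 0], "grip": 0},
    {"dr": [0, 0, 0], "xyz": [0, 0, 0], "grip": 0},
    {"dr": [0, 0, 0], "xyz": [0, 0, 0], "grip": 0},
  ],
)

```text
time: 17.3
position: [577.3, -200.2, 112.4]
tool_rot: [-0.047, 0.999, -0.0, 0.0]
force: [5.4, -1.5, -2.8]
finger_gap: 0.535
```

```bash
python3 - <<'E'
from h import *
go([576.1,-200.1,111.4],5.4)
E
```

```text
t 17.3 pos [ 577.3 -200.2  112.4] tilt [ 0. -0. -1.] yaw -174.6 q7 1.83
turn [-0.  0. -0.] shift now-axes [1.2 0.2 1. ] shift after-turn axes [1.2 0.2 1. ] F [ 5.4 -1.5 -2.8] M [-0.3  -1.16 -0.01] gap 0.535
```

Call:
carry_out(
  motion=[
    {"dr": [0, 0, 0], "xyz": [0, 0, 0.4], "grip": 0},
    {"dr": [0, 0, 0], "xyz": [0, 0, 0.4], "grip": 0},
    {"dr": [0, 0, 0], "xyz": [0, 0, 0.4], "grip": 0},
    {"dr": [0, 0, 0], "xyz": [0, 0, 0], "grip": 0},
    {"dr": [0, 0, 0], "xyz": [0, 0, 0], "grip": 0},
    {"dr": [0, 0, 0], "xyz": [0, 0, 0], "grip": 0},
    {"dr": [0, 0, 0], "xyz": [0, 0, 0], "grip": 0},
    {"dr": [0, 0, 0], "xyz": [0, 0, 0], "grip": 0},
  ],
)

```text
time: 18.3
position: [577.2, -200.3, 111.9]
tool_rot: [-0.047, 0.999, -0.0, 0.0]
force: [3.3, -1.5, 6.6]
finger_gap: 0.529
```

Call:
carry_out(
  motion=[
    {"dr": [0, 0, 0], "xyz": [0, 0, 0.4], "grip": 0},
    {"dr": [0, 0, 0], "xyz": [0, 0, 0.4], "grip": 0},
    {"dr": [0, 0, 0], "xyz": [0, 0, 0.2], "grip": 0},
    {"dr": [0, 0, 0], "xyz": [0, 0, 0], "grip": 0},
    {"dr": [0, 0, 0], "xyz": [0, 0, 0], "grip": 0},
    {"dr": [0, 0, 0], "xyz": [0, 0, 0], "grip": 0},
    {"dr": [0, 0, 0], "xyz": [0, 0, 0], "grip": 0},
    {"dr": [0, 0, 0], "xyz": [0, 0, 0], "grip": 0},
  ],
)

```text
time: 19.3
position: [577.3, -200.3, 111.8]
tool_rot: [-0.047, 0.999, -0.0, 0.0]
force: [1.5, -0.7, 15.9]
finger_gap: 0.532
```

```bash
cat >> h.py <<'E'
def pose(tag):
    for n in('top','side'):
        p,d=snap(n,n+tag); W=world(n,d); q=W.reshape(-1,3)
        e=np.array([np.cos(np.radians(5.4)),np.sin(np.radians(5.4))]); b=np.array([584.4,-199.2])
        l=(q[:,:2]-b)@e; t=(q[:,:2]-b)@np.array([-e[1],e[0]])
        m=(l>-160)&(l<-50)&(abs(t)<35)&(q[:,2]>135)&(q[:,2]<158)
        A=np.c_[l[m],t[m],np.ones(m.sum())]; f=least_squares(lambda c:A@c-q[m,2],[0,0,146],loss='soft_l1',f_scale=1.5).x
        k=m.copy(); k[np.nonzero(m)[0]]=abs(A@f-q[m,2])<6
        print(n,m.sum(),'slopes',np.degrees(f[:2]).round(2),'origin z',(f[2]-25).round(1),'l',np.percentile(l[k],[0.3,1,2,99]).round(1),'t',np.percentile(t[k],[2,98]).round(1))
        c=(120,360,160,400) if n=='side' else (160,320,300,460)
        cv2.imwrite(f'pics/{n}{tag}z.png',cv2.resize(p[c[0]:c[1],c[2]:c[3],::-1],(600,600),interpolation=cv2.INTER_CUBIC))
E
python3 - <<'E'
from h import *
go([576.1,-200.1,111.4],5.4); pose('4')
E
```

```text
t 19.3 pos [ 577.3 -200.3  111.8] tilt [ 0.001 -0.001 -1.   ] yaw -174.6 q7 1.83
turn [-0.001  0.001  0.001] shift now-axes [1.1 0.3 0.4] shift after-turn axes [1.1 0.3 0.4] F [ 1.5 -0.7 15.9] M [-0.33  0.44  0.48] gap 0.532
top 633 slopes [ 0.18 -0.54] origin z 120.2 l [-138.8 -138.  -137.4  -51.7] t [-23.1  25.5]
side 887 slopes [0.34 1.99] origin z 120.3 l [-138.6 -138.3 -137.8  -51.1] t [-26.5  22.2]
```

The force climbs with no more travel, the height matches home (120.3 against 120.6 mm) and it is level. I ease off and let go.

Call:
carry_out(
  motion=[
    {"dr": [0, 0, 0], "xyz": [0, 0, -0.7], "grip": 0},
    {"dr": [0, 0, 0], "xyz": [0, 0, -0.7], "grip": 0},
    {"dr": [0, 0, 0], "xyz": [0, 0, 0], "grip": 0},
    {"dr": [0, 0, 0], "xyz": [0, 0, 0], "grip": 0.75},
    {"dr": [0, 0, 0], "xyz": [0, 0, 0], "grip": 0.75},
    {"dr": [0, 0, 0], "xyz": [0, 0, 0], "grip": 0.75},
    {"dr": [0, 0, 0], "xyz": [0, 0, 0], "grip": 0.75},
    {"dr": [0, 0, 0], "xyz": [0, 0, 0], "grip": 0.75},
  ],
)

```text
time: 20.4
position: [577.1, -199.9, 111.6]
tool_rot: [-0.047, 0.999, 0.0, -0.0]
force: [0.7, 0.1, 0.5]
finger_gap: 0.751
```

Call:
carry_out(
  motion=[
    {"dr": [0, 0, 0], "xyz": [0, 0, 0], "grip": 0.75},
    {"dr": [0, 0, 0], "xyz": [0, 0, 0], "grip": 0.75},
    {"dr": [0, 0, 0], "xyz": [0, 0, 0], "grip": 0.75},
    {"dr": [0, 0, 0], "xyz": [0, 0, -10], "grip": 0.75},
    {"dr": [0, 0, 0], "xyz": [0, 0, -20], "grip": 0.75},
    {"dr": [0, 0, 0], "xyz": [0, 0, -30], "grip": 0.75},
    {"dr": [0, 0, 0], "xyz": [0, 0, -30], "grip": 0.75},
    {"dr": [0, 0, 0], "xyz": [0, 0, -25], "grip": 0.75},
  ],
)

```text
time: 21.4
position: [577.4, -200.0, 228.7]
tool_rot: [-0.047, 0.999, -0.0, 0.001]
force: [0.9, 0.3, 0.5]
finger_gap: 0.748
```

```bash
python3 - <<'E'
from h import *
go([576.1,-200.1,111.4],5.4); pose('5')
E
```

```text
t 21.4 pos [ 577.4 -200.   228.7] tilt [ 0.001 -0.    -1.   ] yaw -174.6 q7 1.85
turn [-0.     0.001 -0.   ] shift now-axes [  1.4   0.  117.2] shift after-turn axes [  1.3  -0.  117.3] F [0.9 0.3 0.5] M [0.04 0.   0.05] gap 0.748
top 685 slopes [-0.13 -0.26] origin z 119.8 l [-138.5 -137.9 -137.1  -50.9] t [-23.2  25.6]
side 897 slopes [0.44 2.23] origin z 120.6 l [-138.7 -138.3 -137.7  -51.2] t [-26.3  22.5]
```

View pics/side5z.png

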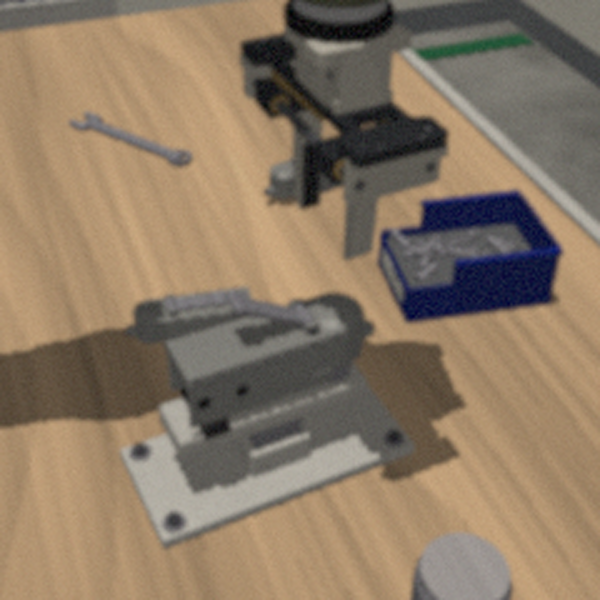

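View pics/top5z.png

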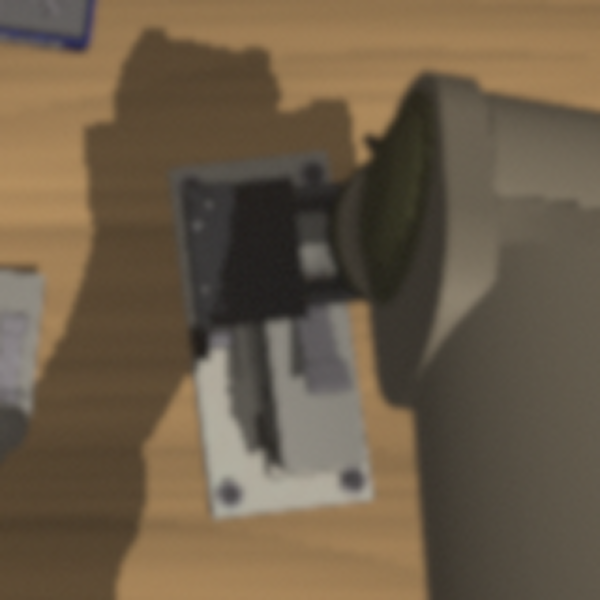

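The coupler is released, home and level with its tail on the rest, and the lever is up. Next I shut the fingers and move above the lever's end.

Call:
carry_out(
  motion=[
    {"dr": [0, 0, 0], "xyz": [15, 0, 0], "grip": 0},
    {"dr": [0, 0, 0], "xyz": [20, 0, 0], "grip": 0},
    {"dr": [0, 0, 0], "xyz": [20, 0, 0], "grip": 0},
    {"dr": [0, 0, 0], "xyz": [18, 0, 0], "grip": 0},
    {"dr": [0, 0, 0], "xyz": [0, 0, 0], "grip": 0},
    {"dr": [0, 0, 0], "xyz": [0, 0, 0], "grip": 0},
    {"dr": [0, 0, 0], "xyz": [0, 0, 10], "grip": 0},
    {"dr": [0, 0, 0], "xyz": [0, 0, 0], "grip": 0},
  ],
)

```text
time: 22.5
position: [504.5, -206.4, 215.5]
tool_rot: [-0.047, 0.999, 0.0, -0.001]
force: [0.3, -0.4, 0.2]
finger_gap: 0.005
```

```bash
python3 - <<'E'
from h import *
a=np.radians(5.4);e=np.array([np.cos(a),np.sin(a)]);o=np.array([585.3,-199.4])
W=world('side',np.load('side5.npz')['d']).reshape(-1,3)
l=(W[:,:2]-o)@e;t=(W[:,:2]-o)@np.array([-e[1],e[0]])
m=(l<-20)&(l>-100)&(abs(t)<18)&(W[:,2]>158)&(W[:,2]<205)
for lo in range(-90,-20,10):
    k=m&(l>=lo)&(l<lo+10)
    if k.sum(): print(lo,k.sum(),np.median(W[k,2]).round(1),np.percentile(t[k],[5,95]).round(1))
print(W[m,2].max(),l[m].min())
go([*(o-80*e),195],5.4)
E
```

```text
-90 46 188.4 [-13.1  10.1]
-80 32 182.7 [-12.5   7.2]
-70 30 173.2 [-10.6   6.9]
-60 32 167.6 [-11.6   7.2]
-50 26 161.8 [-10.3   7.5]
-40 6 158.6 [-7.5  6.5]
191.5318378261354 -92.60594258890005
t 22.5 pos [ 504.5 -206.4  215.5] tilt [-0.001  0.001 -1.   ] yaw -174.6 q7 1.89
turn [ 0.001 -0.001  0.001] shift now-axes [-1.2 -0.6 20.5] shift after-turn axes [-1.1 -0.6 20.5] F [ 0.3 -0.4  0.2] M [-0.   -0.01  0.  ] gap 0.005
```

Call:
carry_out(
  motion=[
    {"dr": [0, 0, 0], "xyz": [0, 0, 10], "grip": 0},
    {"dr": [0, 0, 0], "xyz": [0, 0, 9], "grip": 0},
    {"dr": [0, 0, 0], "xyz": [0, 0, 4], "grip": 0},
    {"dr": [0, 0, 0], "xyz": [1, 0, 2], "grip": 0},
    {"dr": [0, 0, 0], "xyz": [1, 0, 2], "grip": 0},
    {"dr": [0, 0, 0], "xyz": [1, 0, 2], "grip": 0},
    {"dr": [0, 0, 0], "xyz": [1, 0, 2], "grip": 0},
    {"dr": [0, 0, 0], "xyz": [0, 0, 0], "grip": 0},
  ],
)

```text
time: 23.5
position: [500.8, -207.2, 186.2]
tool_rot: [-0.047, 0.999, -0.0, 0.001]
force: [-1.1, 1.3, 3.4]
finger_gap: 0.008
```

```bash
python3 - <<'E'
from h import *
a=np.radians(5.4);e=np.array([np.cos(a),np.sin(a)]);o=np.array([585.3,-199.4])
go([*(o-94*e),154.6],5.4)
E
```

```text
t 23.5 pos [ 500.8 -207.2  186.2] tilt [ 0.001 -0.    -1.   ] yaw -174.6 q7 1.89
turn [-0.     0.001 -0.   ] shift now-axes [ 9.2 -0.2 31.6] shift after-turn axes [ 9.2 -0.2 31.6] F [-1.1  1.3  3.4] M [ 0.24  0.15 -0.03] gap 0.008
```

Contact is light, about 3 N, and the lever is moving. I follow its arc.

Call:
carry_out(
  motion=[
    {"dr": [0, 0, 0], "xyz": [1.5, 0, 2.5], "grip": 0},
    {"dr": [0, 0, 0], "xyz": [1, 0, 2.5], "grip": 0},
    {"dr": [0, 0, 0], "xyz": [1, 0, 2.5], "grip": 0},
    {"dr": [0, 0, 0], "xyz": [1, 0, 2.5], "grip": 0},
    {"dr": [0, 0, 0], "xyz": [1, 0, 2.5], "grip": 0},
    {"dr": [0, 0, 0], "xyz": [1, 0, 2.5], "grip": 0},
    {"dr": [0, 0, 0], "xyz": [0.5, 0, 2.5], "grip": 0},
    {"dr": [0, 0, 0], "xyz": [0.5, 0, 2.5], "grip": 0},
  ],
)

```text
time: 24.5
position: [492.9, -207.9, 166.0]
tool_rot: [-0.047, 0.999, -0.0, 0.0]
force: [-0.2, 0.5, 5.3]
finger_gap: 0.005
```

Call:
carry_out(
  motion=[
    {"dr": [0, 0, 0], "xyz": [0.5, 0, 2], "grip": 0},
    {"dr": [0, 0, 0], "xyz": [0.5, 0, 2], "grip": 0},
    {"dr": [0, 0, 0], "xyz": [0, 0, 2], "grip": 0},
    {"dr": [0, 0, 0], "xyz": [0, 0, 1], "grip": 0},
    {"dr": [0, 0, 0], "xyz": [0, 0, 0], "grip": 0},
    {"dr": [0, 0, 0], "xyz": [0, 0, 0], "grip": 0},
    {"dr": [0, 0, 0], "xyz": [0, 0, 0], "grip": 0},
    {"dr": [0, 0, 0], "xyz": [0, 0, 0], "grip": 0},
  ],
)

```text
time: 25.5
position: [491.6, -208.0, 158.8]
tool_rot: [-0.047, 0.999, 0.0, -0.0]
force: [-3.2, -0.4, 5.0]
finger_gap: 0.006
```

```bash
python3 - <<'E'
from h import *
a=np.radians(5.4);e=np.array([np.cos(a),np.sin(a)]);o=np.array([585.3,-199.4])
go([*(o-94*e),154.6],5.4)
E
```

```text
t 25.5 pos [ 491.6 -208.   158.8] tilt [-0.001  0.    -1.   ] yaw -174.6 q7 1.88
turn [ 0.    -0.001 -0.   ] shift now-axes [-0.1 -0.3  4.2] shift after-turn axes [-0.1 -0.3  4.2] F [-3.2 -0.4  5. ] M [0.15 0.76 0.03] gap 0.006
```

Call:
carry_out(
  motion=[
    {"dr": [0, 0, 0], "xyz": [0, 0, 1], "grip": 0},
    {"dr": [0, 0, 0], "xyz": [0, 0, 1], "grip": 0},
    {"dr": [0, 0, 0], "xyz": [0, 0, 1], "grip": 0},
    {"dr": [0, 0, 0], "xyz": [0, 0, 0.7], "grip": 0},
    {"dr": [0, 0, 0], "xyz": [0, 0, 0.5], "grip": 0},
    {"dr": [0, 0, 0], "xyz": [0, 0, 0], "grip": 0},
    {"dr": [0, 0, 0], "xyz": [0, 0, 0], "grip": 0},
    {"dr": [0, 0, 0], "xyz": [0, 0, 0], "grip": 0},
  ],
)

```text
time: 26.5
position: [491.2, -208.0, 154.8]
tool_rot: [-0.047, 0.999, 0.0, -0.001]
force: [-4.8, 0.6, 9.3]
finger_gap: 0.007
```

Call:
carry_out(
  motion=[
    {"dr": [0, 0, 0], "xyz": [0, 0, 0.5], "grip": 0},
    {"dr": [0, 0, 0], "xyz": [0, 0, 0.4], "grip": 0},
    {"dr": [0, 0, 0], "xyz": [0, 0, 0], "grip": 0},
    {"dr": [0, 0, 0], "xyz": [0, 0, 0], "grip": 0},
    {"dr": [0, 0, 0], "xyz": [0, 0, 0], "grip": 0},
    {"dr": [0, 0, 0], "xyz": [0, 0, 0], "grip": 0},
    {"dr": [0, 0, 0], "xyz": [0, 0, 0], "grip": 0},
    {"dr": [0, 0, 0], "xyz": [0, 0, 0], "grip": 0},
  ],
)

```text
time: 27.5
position: [491.2, -208.0, 154.6]
tool_rot: [-0.047, 0.999, -0.0, -0.0]
force: [-7.7, 1.4, 18.5]
finger_gap: 0.004
```

It stops hard at 154.6 mm, exactly the predicted flat height, and the force is climbing. I retreat and check.

Call:
carry_out(
  motion=[
    {"dr": [0, 0, 0], "xyz": [0, 0, -1], "grip": 0},
    {"dr": [0, 0, 0], "xyz": [0, 0, -3], "grip": 0},
    {"dr": [0, 0, 0], "xyz": [0, 0, -10], "grip": 0},
    {"dr": [0, 0, 0], "xyz": [0, 0, -20], "grip": 0},
    {"dr": [0, 0, 0], "xyz": [0, 0, -30], "grip": 0},
    {"dr": [0, 0, 0], "xyz": [0, 0, -30], "grip": 0},
    {"dr": [0, 0, 0], "xyz": [0, 0, -20], "grip": 0},
    {"dr": [0, 0, 0], "xyz": [0, 0, 0], "grip": 0},
  ],
)

```text
time: 28.5
position: [493.0, -208.3, 269.2]
tool_rot: [-0.047, 0.999, -0.001, 0.002]
force: [0.3, 0.1, -0.1]
finger_gap: 0.003
```

```bash
python3 - <<'E'
from h import *
a=np.radians(5.4);e=np.array([np.cos(a),np.sin(a)]);o=np.array([585.3,-199.4])
go([*(o-94*e),154.6],5.4); pose('6')
W=world('side',np.load('side6.npz')['d']).reshape(-1,3)
l=(W[:,:2]-o)@e;t=(W[:,:2]-o)@np.array([-e[1],e[0]])
for lo in range(-140,30,10):
    k=(l>=lo)&(l<lo+10)&(abs(t+2)<7)&(W[:,2]>130)&(W[:,2]<205)
    if k.sum(): print(lo,k.sum(),np.median(W[k,2]).round(1))
E
```

```text
t 28.5 pos [ 493.  -208.3  269.2] tilt [ 0.003 -0.001 -1.   ] yaw -174.6 q7 1.91
turn [-0.001  0.003 -0.   ] shift now-axes [  1.6   0.3 114.6] shift after-turn axes [1.200e+00 1.000e-01 1.146e+02] F [ 0.3  0.1 -0.1] M [ 0.05 -0.01  0.01] gap 0.003
top 485 slopes [ 2.59 -0.99] origin z 125.8 l [-134.7 -134.1 -133.6  -50.6] t [-20.7  23.8]
side 915 slopes [2.37 3.89] origin z 125.3 l [-138.7 -138.5 -138.   -50.7] t [-26.4  22.9]
-140 25 144.8
-130 27 145.1
-120 22 145.4
-110 36 145.7
-100 23 153.9
-90 20 153.5
-80 26 150.9
-70 28 150.8
-60 28 151.0
-50 25 151.3
-40 23 151.9
-30 17 153.8
-20 26 150.4
-10 21 151.6
0 19 152.0
10 16 150.7
20 7 149.0
```

View pics/side6z.png

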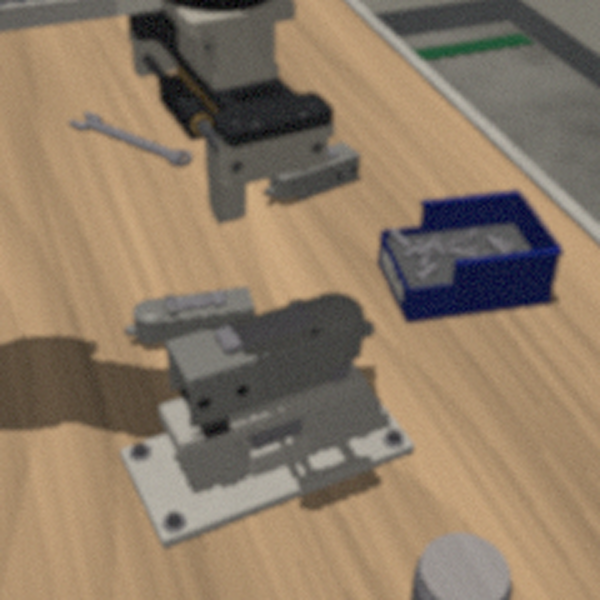

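The side view shows the lever flat: its arm reads 151 to 152 mm along its length and its end 153.7 mm. The plane fit in this last check is spoiled by the flat lever's own points. The bare tail reads 145 mm, as before. The bin, wrench and tin are in place and the gripper is clear.

```bash
python3 -c "
from station import robot
print(robot.close_job())"
```

```text
the job is handed in; nothing more can be done
None
```

I picked up the largest coupler and lowered it over the ball to its solid stop. I let it go with the lever still up, then pressed the lever flat, backed off and handed the job in at about 28.6 s. No verdict came back.

**Seating:**
- The force rose steeply with no more travel, at about 21 N net push.
- After release the cameras put the coupler's origin at 119.8 mm (top) and 120.6 mm (side); the expected home height was about 120.6 mm.
- The lengthwise slope read between -0.1° and 0.4°, with the tail on the rest.

**Latch:**
- The lever stopped hard at 154.6 mm, the height predicted for flat, with 18.5 N on it.
- After I backed off, it still measured flat.

**What did not agree:**
- The side camera put the coupler about 2 mm further sideways than the top camera, both when held above the ball and when home.
- I never saw a clear 8 to 16 N peak as the shoe passed. I felt only about 6 N sideways and 3 to 5 N upward, from about 16 mm before home.
- The automatic level fit after latching gave about 2.5°. I did not trust it, because the flat lever's points were mixed into the fit. The bare tail read 145 mm, which is what a level coupler should give.

The bin, wrench and tin looked unmoved in the last side picture, but I did not measure their positions.

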